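Uncap and zero a board tester

TASK

Two board testers stand on the bench: pull the tight-fitting cap with the straight grip fin off its tester and set it down in the empty shallow tray, fin up and flat on the tray floor. Then take the stylus from its stand, push the recessed button that the cap was hiding all the way down with the stylus tip, let it spring back, and put the stylus back in its stand, upright and fully down. Leave the round cap on the other tester, and do not disturb the jar and the spool.

Things in the scene. Friction and masses are not known exactly. Their poses are not given: they have to be found in the camera images.
- tester: Fixed grey tester, a box 130 (x) x 110 (y) x 40 mm high; origin at the centre of its underside. An aluminium collar 60 (x) x 34 (y) x 28 mm high stands on its deck, centred 12 mm to its -x side; sprung steel balls 14 mm above the deck stand 4.5 mm out of its +x and -x faces and hold ridges inside the cap. At start the finned cap hides the collar.
- well_rim (a point): Centre of the mouth of the square well in the collar, 68 mm above the bench. The well is 24 x 24 mm; the button in it is 18 mm in diameter and its top lies 10 mm below this point.
- zero_button (a joint): Travel of the recessed spring button in m: 0 up, 0.006 fully pressed; pressing it fully takes about 5 N.
- button_top (a point): Centre of the button's top face (moves with the button).
- cap: Loose black cap: hood 78 (x) x 45 (y) x 40 mm high, open below, with a grip fin on top, 60 (x) x 20 (y) x 29 mm high. Origin at the centre of its lower rim, z up to the fin, x along the fin. At start it sits on the tester's collar, rim on the deck (40 mm up), x along the tester's x. A straight pull up of about 9 N frees it in the first 8 mm; the rim clears the collar after 28 mm.
- cap_grip (a point): Grip point in the cap's fin, 60 mm above its rim, 9 mm below the fin's top. Pinch the fin across its 20 mm thickness (cap y).
- tray: Fixed, empty, shallow aluminium tray, 110 (x) x 140 (y) x 18 mm high, walls and floor 4 mm thick; origin at the centre of its underside. Its inside is 102 x 132 mm.
- stand: Fixed grey block 64 x 64 x 62 mm high with a vertical round hole of 19 mm right through its centre; origin at the centre of its underside.
- stylus: Loose stylus, 125 mm long. Origin at its tip, z along it to the handle. Steel shank 12 mm in diameter and 55 mm long, then a black guard disc 34 mm in diameter and 6 mm thick, then a round black handle 26 mm in diameter and 64 mm long. At start it stands in the stand, tip down, guard disc resting on the block's top, so its origin is 7 mm above the bench.
- stylus_grip (a point): Point on the stylus axis in its handle, 100 mm above the tip, 25 mm below the handle's end.
- twin: Fixed second board tester with the same grey box (130 x 110 x 40 mm, origin under its centre) that carries a round cap. To be left alone.
- round_cap (a joint): Lift of the round black cap on the second tester, in m; 0 is seated. To be left at 0.
- round_cap_top (a point): Top centre of the round cap (60 mm diameter, with a 36 mm neck, 66 mm high, its top 106 mm above the bench).
- jar: Loose bystander: jar with a green lid, 60 mm diameter, 75 mm high, origin at the centre of its underside.
- spool: Loose bystander: metal spool standing on end, 64 mm diameter, 46 mm high, origin at the centre of its underside.
Not all that is in view belongs to the job. Leave any pink look-alike of the cap alone. What is shaped like the tester but brown is not meant.

How it is judged (in metres and radians):
On the way, in this order (a step that is already met when the one before it is completed fails the run):
1. the finned cap is off its tester and stands in the tray, fin up, released (x of cap in the frame of tray between -0.045 and 0.045 m and y of cap in the frame of tray between -0.06 and 0.06 m and z of cap in the frame of tray between 0 and 0.009 m and angle between cap's own z axis and vertical below 0.1 rad and linear speed of cap below 0.03 m/s and contact force between the fingers and cap below 0.1 N), for 0.2 s.
2. the recessed button is pushed all the way down by the stylus (value of joint zero_button above 0.0048 m and contact force between stylus and zero_button above 0.5 N), for 0.05 s.
At the end, for the whole second after the job is handed in: Finned cap in the tray, fin up (tilt below 0.1 rad), rim within 5 mm of its floor, at rest; stylus at rest in its stand, tip within 8 mm of the hole's axis and 5 mm of fully down, tilt below 0.12 rad; button sprung back (below 2 mm); round cap seated (below 5 mm) (x of cap in the frame of tray between -0.045 and 0.045 m and y of cap in the frame of tray between -0.06 and 0.06 m and z of cap in the frame of tray between 0 and 0.009 m and angle between cap's own z axis and vertical below 0.1 rad and linear speed of each of cap, stylus below 0.03 m/s and horizontal distance between stylus and stand below 0.008 m and height (world z) of stylus below 0.012 m and angle between stylus's own z axis and vertical below 0.12 rad and value of joint zero_button below 0.002 m and value of joint round_cap below 0.005 m); the robot touches nothing.
It fails at once if the gripper's fingers press the recessed button (contact force between the fingers and zero_button above 0.5 N).
It fails at once if the round cap is pulled up by more than 5 mm (value of joint round_cap above 0.005 m).
It fails at once if the jar is moved by more than 30 mm (distance of jar from where it was at the start of the episode above 0.03 m).
It fails at once if the spool is moved by more than 30 mm (distance of spool from where it was at the start of the episode above 0.03 m).
It also fails if it takes over 56 s, if anything falls off the work surface, if the arm or the gripper's body presses on something with over 40 N, if the wrist force passes 120 N, or if a joint passes its speed limit or range.

ROBOT

A 6-joint arm with a two-finger parallel gripper is mounted at the origin on the work surface. World frame = base frame: x ahead of the robot, y to its left, z up, the work surface at z = 0. Lengths are in m, angles in degrees, forces in N, time in s.
With the tool pointing down it reaches from about 0.25 to 0.775 m from the base axis. Payload 8.9 kg.
Tool frame: the origin (TCP) lies between the finger pads; the fingertips stand 14 mm ahead of it and the grasp point (between the pads) lies 5 mm behind it; z points along the fingers, y is the direction in which the jaws open and shut (so a half turn about z gives the same grasp; the last joint's range is limited). The gripper opens to 85 mm and grips with 20 to 120 N. Pads are 22 mm wide; open, the fingers measure 114 mm over their backs; the gripper's body (76 mm by 85 mm) begins 54 mm behind the grasp point. The pads swing forward as they close: fully open they stand 13 mm farther back than shut.
Start: joints at [60.946, 16.656, -8.789, 64.555, 0, 82.019], TCP at [0.189, 0.49, 0.245] pointing down, gripper open.
Joint ranges: [-144.48, 144.48], [-52.06, 99.96], [-74.48, 78.29], [-112.23, 115.85], [-86.99, 84.42], [-180, 180]. Speed limits (degrees/s): [127.2, 127.2, 159.86, 180, 180, 180].

INTERFACE

Orientations are given as a 3x3 rotation matrix whose columns are the frame's x, y, z axes.
In Python, from cell import readout, read_camera, ticket gives the robot as it stands.
- The arm moves only by the shell command python3 -m inch 'ROWS' [FORCE]. ROWS is JSON, a list of rows, each a list of 7 numbers: the turn, a rotation vector about the tool's x, y, z in degrees, then the shift along the tool's x, y, z in mm, then the opening in per cent of the stroke, from 0 (shut) to 100 (fully open). In form: [[rx, ry, rz, x, y, z, gripper], ...]. A call has 1 to 5 rows; each row shifts and turns the commanded pose from where the row before left it, along the tool's axes as they then stand; what a row does not reach is not made up. A row lasts 1/10 s, in which the tool goes at most 50 mm and 8.59 degrees, less where a joint would pass 70% of its speed; a pose out of reach is approached as far as the arm can. A call with a gripper value outside its range is refused whole. The fingers move at their own pace and stop on an object; FORCE is the grip in N (left out, the last holds). Time passes only in rows, so rows that do not move let the fingers close. It gives the time, the measured TCP pose, the force and the opening at its end, in the units of the state.
- readout.observe(): the state, without advancing time (a new reading comes with each control period).
- read_camera(name): name is "side" or "top"; returns a dict with "img" (480x640x3 uint8, red, green, blue), "depth" (480x640 float32, m along the optical axis (not along the pixel's ray), 0 where there is no reading), "fx", "fy", "cx", "cy" (pixels), "pose" (4x4, takes a point from camera to world coordinates). Camera axes: x right, y down, z forward; pixel columns grow to the right and rows downward; lengths in m; the calibration is good to about 2 mm. A picture is of the moment at which its call begins.
- ticket.close_job(): hands the job in, once; it reports no verdict.
The state is a dict: "time_s": time; "joints": joint angles; "dq": joint speeds; "joint_efforts": joint torques, N m; "tool_pos": TCP position; "tool_rot": TCP orientation; "ft_force": force on the tool from outside, world axes, zero at the start; "torque": the same for the moment, N m; "opening": opening from 0.0 (shut) to 1.0 (fully open).
Only numpy, scipy, OpenCV 4.12 (cv2) and the standard library are available. Lean on these libraries where they do the work, as an engineer would, in place of code of your own. Each camera call takes 0.05 s, during which the arm holds its last target.

## Working session

There is one attempt and no reset: what is moved stays moved. The work goes in short steps, Python scripts to look and compute and a shell command to move; the robot and the scene stay as the last step left them, time stands still between calls to the robot, and variables do not carry over. Pictures are saved under pics/ and viewed, and the job is handed in when it is done.

```bash
mkdir -p pics; ls; cat > h.py <<'E'
import numpy as np,cv2
from cell import readout,read_camera,ticket
def snap(n,f):
    c=read_camera(n); np.savez(''+f+'.npz',**c); cv2.imwrite('pics/'+f+'.png',c['img'][:,:,::-1]); return c
def load(f): return dict(np.load(''+f+'.npz'))
def pt(c,u,v):
    d=float(c['depth'][int(round(v)),int(round(u))]); p=np.array([(u-c['cx'])/c['fx']*d,(v-c['cy'])/c['fy']*d,d,1]); return (c['pose']@p)[:3]
def ray(c,u,v,z):
    r=c['pose'][:3,:3]@np.array([(u-c['cx'])/c['fx'],(v-c['cy'])/c['fy'],1]); o=c['pose'][:3,3]; return o+r*(z-o[2])/r[2]
def cloud(c):
    v,u=np.mgrid[0:480,0:640]; d=c['depth']; P=np.stack([(u-c['cx'])/c['fx']*d,(v-c['cy'])/c['fy']*d,d],-1)
    return P@c['pose'][:3,:3].T+c['pose'][:3,3]
E
python3 - <<'E'
from h import *
for n in('top','side'):
    c=snap(n,n+'0'); print(c['pose'].round(3),c['fx'])
s=readout.observe(); print(s)
E
```

```text
pics
[[ 0.002 -0.994  0.106  0.366]
 [-1.    -0.003 -0.004  0.013]
 [ 0.005 -0.106 -0.994  1.581]
 [ 0.     0.     0.     1.   ]] 603.6779833164362
[[ 0.999 -0.025  0.044  0.495]
 [-0.05  -0.492  0.869 -0.927]
 [-0.    -0.87  -0.493  0.64 ]
 [ 0.     0.     0.     1.   ]] 476.90652857422486
{'time_s': 0.1, 'joints': array([ 6.09470018e+01,  1.66862063e+01, -8.82673830e+00,  6.45561274e+01,
       -4.11378686e-04,  8.20198958e+01]), 'dq': array([ 0.04630766, -0.06209435,  0.07518298,  0.0852663 ,  0.00466955,
        0.01909631]), 'joint_efforts': array([ 9.30455972e-04, -5.37980926e+01,  3.31917322e+01,  9.36995930e-03,
       -2.99039020e-04, -3.83288102e-05]), 'tool_pos': array([0.18856469, 0.48955213, 0.24478519]), 'tool_rot': array([[-9.33123696e-01,  3.59555048e-01, -5.79152794e-04],
       [ 3.59555479e-01,  9.33123111e-01, -1.05732895e-03],
       [ 1.60252896e-04, -1.19485626e-03, -9.99999273e-01]]), 'ft_force': array([-0.20938617, -1.05325176,  0.18390039]), 'torque': array([0.0090723 , 0.01666611, 0.00815325]), 'opening': 1.003136107441333}
```

View pics/top0.png

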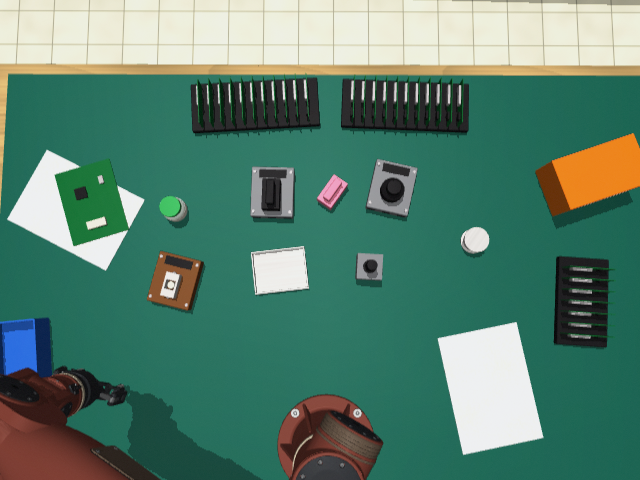

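View pics/side0.png

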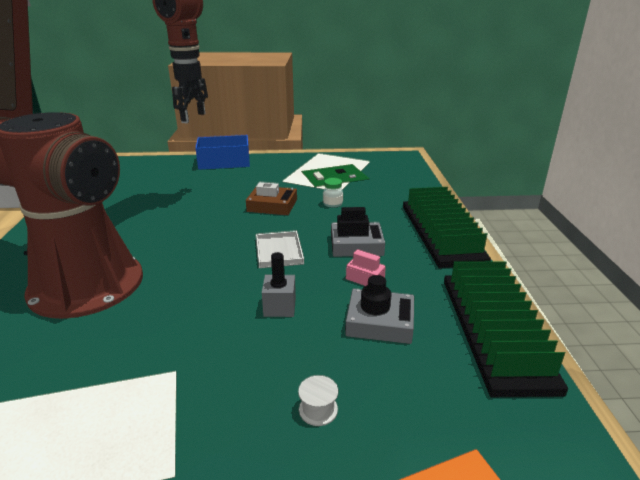

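The finned black cap is at top (270,193), on a grey tester. The round cap is on the second grey tester at (391,188). The pink look-alike is at (332,192) and the brown tester-shaped box is at (175,281). The one I want is (270,193): it is black, has a straight fin and sits on grey. I'll confirm this in a crop and measure.

```bash
python3 - <<'E'
from h import *
c=load('top0'); s=load('side0')
a=cv2.resize(c['img'][150:310,230:430],(800,640))[:600]
cv2.imwrite('pics/crop0.png',a[:,:,::-1])
b=cv2.resize(s['img'][190:330,230:430],(800,560)); cv2.imwrite('pics/crop1.png',b[:,:,::-1])
P=cloud(c)
def reg(name,box,zlo,zhi):
    x0,x1,y0,y1=box; m=np.zeros((480,640),bool); m[y0:y1,x0:x1]=1
    m&=(P[...,2]>zlo)&(P[...,2]<zhi)&(c['depth']>0)
    q=P[m]; 
    r=cv2.minAreaRect((q[:,:2]*1000).astype(np.float32)); print(name,len(q),q.mean(0).round(4),'rect mm',np.round(r[0],1),np.round(r[1],1),round(r[2],1))
reg('fin',(245,300,160,225),.100,.12)
reg('hood',(245,300,160,225),.07,.12)
reg('deck',(245,300,160,225),.03,.05)
reg('deck+',(245,300,160,225),.03,.12)
reg('tray',(245,315,240,300),.003,.03)
reg('traywall',(245,315,240,300),.012,.03)
reg('stand',(350,390,245,290),.05,.068)
reg('stylus',(350,390,245,290),.11,.15)
reg('roundtop',(360,420,155,220),.09,.12)
reg('jar',(155,190,190,230),.06,.1)
reg('spool',(455,495,220,260),.03,.06)
reg('pink',(315,350,170,212),.01,.12)
E
```

```text
fin 196 [0.6301 0.1404 0.1087] rect mm [629.9 140.5] [19.8 60.8] 88.0
hood 561 [0.6278 0.1395 0.0905] rect mm [629.9 140.9] [46.  78.8] 89.1
deck 1508 [0.6433 0.1392 0.0406] rect mm [642.2 140.9] [111.  131.3] 88.4
deck+ 2108 [0.6388 0.1391 0.0542] rect mm [642.2 140.9] [111.  131.3] 88.4
tray 2149 [0.4406 0.1218 0.0079] rect mm [441.2 121.4] [154.1 181. ] 0.2
traywall 323 [0.4411 0.1261 0.0179] rect mm [436.4 120.4] [119.1 140.4] 7.1
stand 493 [ 0.4477 -0.1081  0.0619] rect mm [ 448.6 -109.4] [64.7 64.4] 86.8
stylus 95 [ 0.4479 -0.1084  0.1316] rect mm [ 448.2 -109.3] [23.6 25.8] 27.2
roundtop 175 [ 0.6419 -0.1664  0.1051] rect mm [ 642.2 -166.2] [34.4 35.6] 78.8
jar 365 [0.5967 0.3938 0.0751] rect mm [597.6 395.7] [52.1 52.4] 14.7
spool 481 [ 0.5186 -0.3844  0.0464] rect mm [ 518.9 -384.6] [61.2 62.3] 41.9
pink 563 [ 0.6409 -0.0148  0.049 ] rect mm [644.6 -15.8] [70.9 88.1] 79.6
```

View pics/crop0.png

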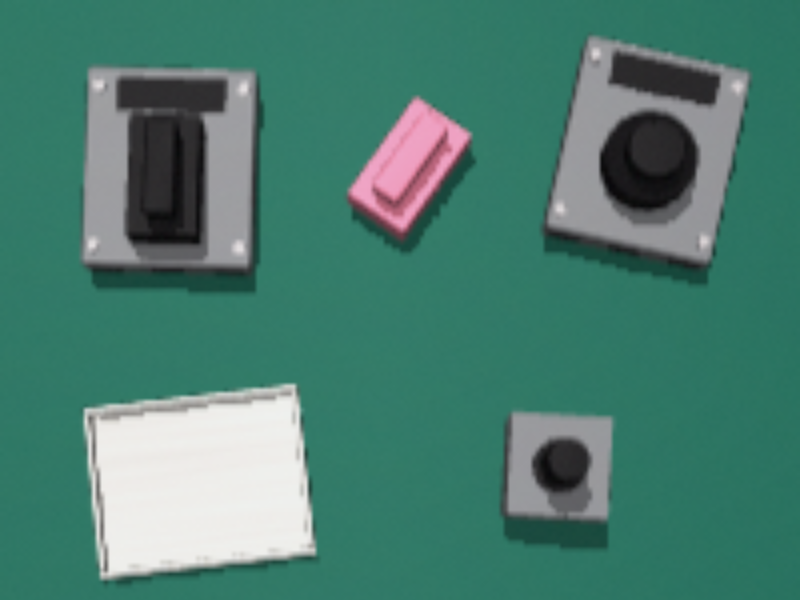

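View pics/crop1.png

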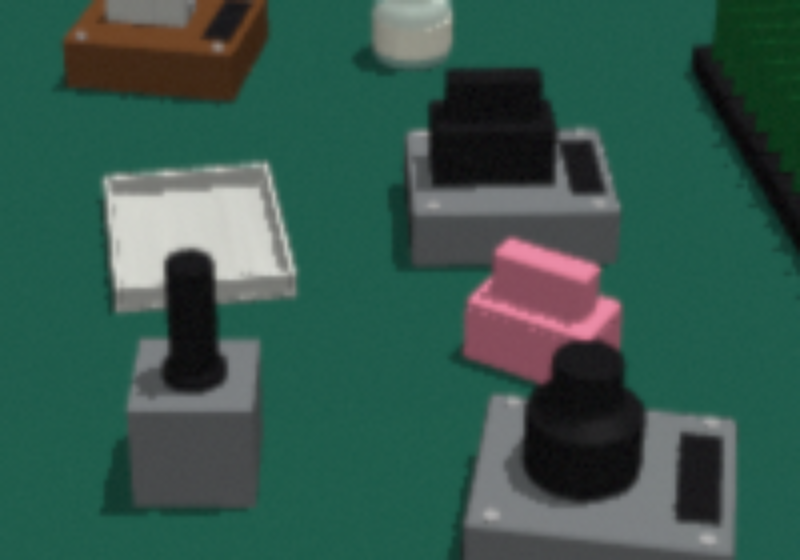

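The crop confirms the black finned cap on the grey tester. Next I'll refine the tray and the stylus axis.

```bash
cat >> h.py <<'E'
from scipy.spatial.transform import Rotation as R
def go(x,y,z,yawy=None):
    "remaining in tool axes; yawy=world angle (deg) of tool y"
    s=readout.observe(); T=s['tool_rot']; p=s['tool_pos']
    if yawy is None: yawy=np.degrees(np.arctan2(T[1,1],T[0,1]))
    a=np.radians(yawy); yy=np.array([np.cos(a),np.sin(a),0]); zz=np.array([0,0,-1.]); xx=np.cross(yy,zz)
    W=np.stack([xx,yy,zz],1); d=np.array([x,y,z])-p
    print('t',round(s['time_s'],2),'pos',p.round(4),'F',s['ft_force'].round(1),'op',round(float(s['opening']),3),'rot needed',R.from_matrix(T.T@W).as_rotvec(degrees=True).round(2),'shift tool now',(1000*T.T@d).round(1),'shift in target axes',(1000*W.T@d).round(1))
E
python3 - <<'E'
from h import *
c=load('top0');hsv=cv2.cvtColor(c['img'],cv2.COLOR_RGB2HSV)
m=np.zeros((480,640),np.uint8); b=(slice(240,300),slice(243,317)); m[b]=((hsv[b][...,1]<60)&(hsv[b][...,2]>90))*255
cn=max(cv2.findContours(m,0,1)[0],key=cv2.contourArea); q=np.array([ray(c,u,v,.018)[:2]*1000 for u,v in cn[:,0]],np.float32); print('tray',cv2.minAreaRect(q))
P=cloud(c); 
mm=(P[...,2]>.126)&(P[...,2]<.14); mm[:245]=0;mm[290:]=0;mm[:,:350]=0;mm[:,390:]=0
q=P[mm]; print('sty',q.mean(0),len(q), cv2.minEnclosingCircle((q[:,:2]*1000).astype(np.float32)))
go(.63,.141,.245,88.2)
E
```

```text
tray ((439.0646667480469, 120.51861572265625), (111.61955261230469, 140.0040740966797), 6.584762096405029)
sty [ 0.44832019 -0.10878985  0.13250133] 86 ((448.18438720703125, -109.53108215332031), 12.931144714355469)
t 0.1 pos [0.1886 0.4896 0.2448] F [-0.2 -1.1  0.2] op 1.003 rot needed [ -0.07  -0.02 -19.27] shift tool now [-5.372e+02 -1.665e+02 -1.000e-01] shift in target axes [-4.522e+02 -3.345e+02 -2.000e-01]
```

```bash
python3 -m inch '[[0,0,-7,0,0,0,60],[0,0,-7,0,0,0,60],[0,0,-5.3,0,0,0,60]]' && python3 -m inch '[[0,0,0,-32,-24,0,60],[0,0,0,-32,-24,0,60],[0,0,0,-32,-24,0,60],[0,0,0,-32,-24,0,60],[0,0,0,-32,-24,0,60]]' && python3 -m inch '[[0,0,0,-32,-24,0,60],[0,0,0,-32,-24,0,60],[0,0,0,-32,-24,0,60],[0,0,0,-32,-24,0,60],[0,0,0,-32,-24,0,60]]' && python3 -m inch '[[0,0,0,-32,-24,0,60],[0,0,0,-32,-24,0,60],[0,0,0,0,0,0,60],[0,0,0,0,0,0,60]]'; python3 -c "
from h import *
go(.63,.141,.15,88.2)"
```

```text
time_s: 0.4
tool_pos: [0.1887, 0.4896, 0.2449]
tool_rot: [[-1.0, 0.026, -0.0], [0.026, 1.0, -0.001], [0.0, -0.001, -1.0]]
ft_force: [-0.2, -0.4, -0.2]
opening: 0.6
time_s: 0.9
tool_pos: [0.3459, 0.3638, 0.2451]
tool_rot: [[-1.0, 0.031, -0.0], [0.031, 1.0, -0.0], [0.0, -0.0, -1.0]]
ft_force: [0.7, 0.9, 0.2]
opening: 0.603
time_s: 1.4
tool_pos: [0.5022, 0.2388, 0.245]
tool_rot: [[-1.0, 0.031, -0.001], [0.031, 1.0, -0.0], [0.001, -0.0, -1.0]]
ft_force: [0.8, 1.2, 0.2]
opening: 0.595
time_s: 1.8
tool_pos: [0.5637, 0.1895, 0.2446]
tool_rot: [[-0.999, 0.033, -0.001], [0.033, 0.999, -0.0], [0.001, -0.0, -1.0]]
ft_force: [0.0, 0.4, -1.1]
opening: 0.599
t 1.8 pos [0.5637 0.1895 0.2446] F [ 0.   0.4 -1.1] op 0.599 rot needed [-0.01 -0.09 -0.07] shift tool now [-68.  -46.3  94.5] shift in target axes [-67.8 -46.3  94.6]
```

```bash
python3 -m inch '[[0,0,0,-32,-22,0,60],[0,0,0,-36,-24.3,0,60],[0,0,0,0,0,45,60],[0,0,0,0,0,35,60],[0,0,0,0,0,0,60]]'; python3 -m inch '[[0,0,0,0,0,0,60],[0,0,0,0,0,0,60]]'; python3 -c "
from h import *
snap('side','side1');c=snap('top','top1')
im=load('side1')['img'][150:290,290:490]; cv2.imwrite('pics/s1.png',cv2.resize(im,(800,560))[:,:,::-1])
go(.63,.141,.099,88.2)"
```

```text
time_s: 2.3
tool_pos: [0.6262, 0.1423, 0.1605]
tool_rot: [[-1.0, 0.03, -0.009], [0.03, 1.0, -0.001], [0.009, -0.001, -1.0]]
ft_force: [-0.6, 0.4, -1.2]
opening: 0.597
time_s: 2.5
tool_pos: [0.631, 0.1426, 0.1678]
tool_rot: [[-1.0, 0.03, 0.003], [0.03, 1.0, 0.0], [-0.003, 0.0, -1.0]]
ft_force: [0.9, 0.3, 0.8]
opening: 0.598
t 2.6 pos [0.6311 0.1424 0.1676] F [0.1 0.7 0.3] op 0.599 rot needed [0.03 0.19 0.06] shift tool now [ 1.3 -1.4 68.6] shift in target axes [ 1.1 -1.4 68.6]
```

View pics/s1.png

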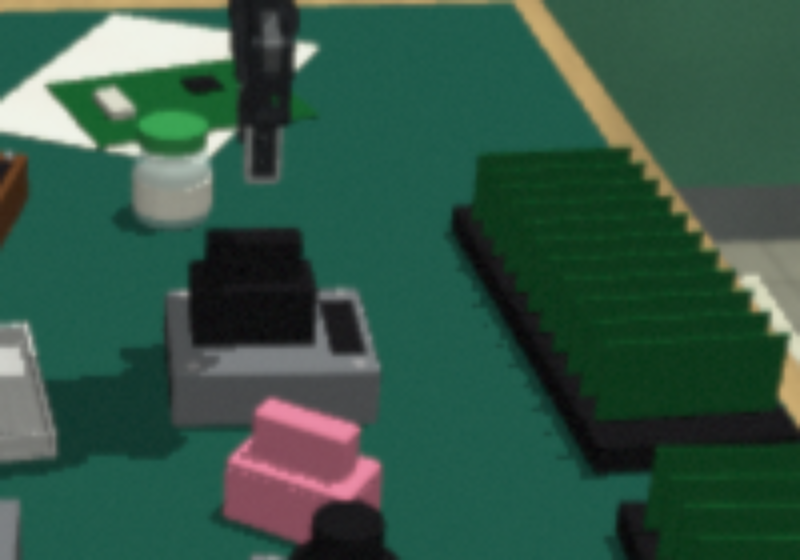

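The gripper hangs straight above the fin (crop 262,180 against the fin at 255,240), with nothing else nearby. I'll descend now.

```bash
python3 -m inch '[[0,0,0,1.2,-1.4,15,60],[0,0,0,0,0,15,60],[0,0,0,0,0,15,60],[0,0,0,0,0,12,60],[0,0,0,0,0,8,60]]' 60; python3 -m inch '[[0,0,0,0,0,0,60],[0,0,0,0,0,0,60]]'; python3 -c "
from h import *
go(.63,.141,.099,88.2)"
```

```text
time_s: 3.1
tool_pos: [0.6291, 0.1405, 0.1003]
tool_rot: [[-1.0, 0.031, 0.001], [0.031, 1.0, 0.0], [-0.001, 0.0, -1.0]]
ft_force: [-0.2, 0.7, -0.1]
opening: 0.604
time_s: 3.3
tool_pos: [0.6293, 0.1405, 0.1009]
tool_rot: [[-1.0, 0.031, 0.001], [0.031, 1.0, 0.0], [-0.001, 0.0, -1.0]]
ft_force: [0.4, 0.3, 0.2]
opening: 0.599
t 3.3 pos [0.6293 0.1405 0.1009] F [0.4 0.3 0.2] op 0.599 rot needed [0.   0.04 0.03] shift tool now [-0.7  0.6  1.9] shift in target axes [-0.7  0.6  1.9]
```

```bash
python3 -m inch '[[0,0,0,0,0,2,60],[0,0,0,0,0,0,60],[0,0,0,0,0,0,30],[0,0,0,0,0,0,0],[0,0,0,0,0,0,0]]' 60; python3 -m inch '[[0,0,0,0,0,0,0],[0,0,0,0,0,0,0],[0,0,0,0,0,0,0],[0,0,0,0,0,0,0]]'; python3 -c "
from h import *
go(.63,.141,.099,88.2)"
```

```text
time_s: 3.8
tool_pos: [0.6291, 0.1405, 0.0986]
tool_rot: [[-1.0, 0.031, 0.0], [0.031, 1.0, 0.0], [-0.0, 0.0, -1.0]]
ft_force: [0.3, 0.0, 2.8]
opening: 0.22
time_s: 4.2
tool_pos: [0.6291, 0.1405, 0.0986]
tool_rot: [[-1.0, 0.031, 0.0], [0.031, 1.0, 0.0], [-0.0, 0.0, -1.0]]
ft_force: [-0.5, 0.7, 5.2]
opening: 0.222
t 4.2 pos [0.6291 0.1405 0.0986] F [-0.5  0.7  5.2] op 0.222 rot needed [0.   0.03 0.03] shift tool now [-0.9  0.6 -0.4] shift in target axes [-0.9  0.6 -0.4]
```

Opening 0.222 × 85 ≈ 19 mm, so the fin is gripped. I'll pull straight up slowly.

```bash
python3 -m inch '[[0,0,0,0,0,-2,0],[0,0,0,0,0,-2,0],[0,0,0,0,0,-2,0],[0,0,0,0,0,-2,0],[0,0,0,0,0,-3,0]]'; python3 -m inch '[[0,0,0,0,0,-5,0],[0,0,0,0,0,-6,0],[0,0,0,0,0,-8,0],[0,0,0,0,0,-10,0],[0,0,0,0,0,-10,0]]';python3 -m inch '[[0,0,0,0,0,-15,0],[0,0,0,0,0,-15,0],[0,0,0,0,0,-10,0],[0,0,0,0,0,0,0]]'; python3 -c "
from h import *
snap('side','side2');c=snap('top','top2')
im=load('side2')['img'][120:260,250:450]; cv2.imwrite('pics/s2.png',cv2.resize(im,(800,560))[:,:,::-1])
go(.4385,.1205,.19,96.8)"
```

```text
time_s: 4.7
tool_pos: [0.6291, 0.1404, 0.1098]
tool_rot: [[-1.0, 0.031, 0.0], [0.031, 1.0, -0.0], [-0.0, -0.0, -1.0]]
ft_force: [0.7, 0.8, 2.7]
opening: 0.225
time_s: 5.2
tool_pos: [0.6291, 0.1404, 0.1495]
tool_rot: [[-1.0, 0.031, 0.001], [0.031, 1.0, 0.0], [-0.001, 0.0, -1.0]]
ft_force: [-0.7, -0.4, -0.8]
opening: 0.223
time_s: 5.6
tool_pos: [0.6299, 0.1405, 0.1902]
tool_rot: [[-1.0, 0.031, 0.003], [0.031, 1.0, 0.0], [-0.003, 0.0, -1.0]]
ft_force: [-0.8, -0.3, -0.9]
opening: 0.221
t 5.7 pos [0.6289 0.1404 0.1882] F [ 0.4 -0.8 -1.1] op 0.222 rot needed [ 0.    0.   -8.57] shift tool now [189.7 -25.8  -1.8] shift in target axes [191.4   2.8  -1.8]
```

View pics/s2.png

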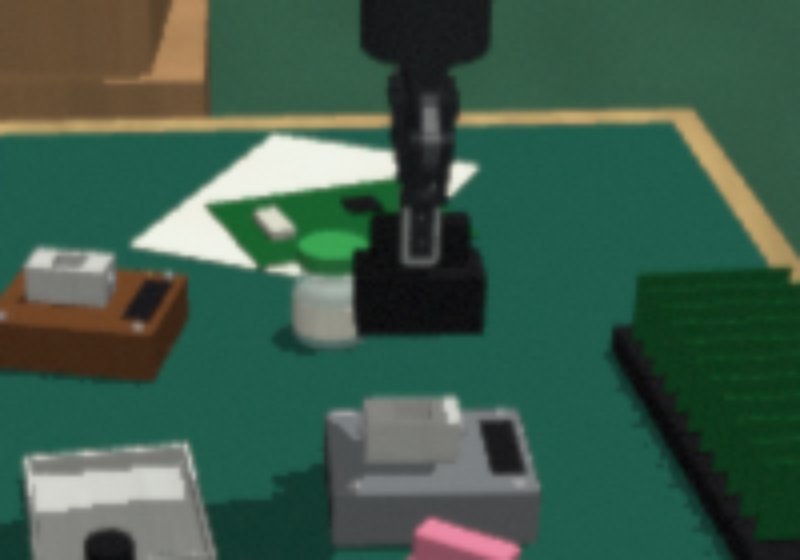

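The cap (crop 420,270) hangs level from the jaws and the collar with its well is bare (410,430). Next I'll carry the cap to the tray.

```bash
python3 -m inch '[[0,0,-4.3,0,0,0,0],[0,0,-4.3,0,0,0,0],[0,0,0,30,0,0,0],[0,0,0,38,0.5,0,0],[0,0,0,38,0.5,0,0]]';python3 -m inch '[[0,0,0,35,0.8,0,0],[0,0,0,30,0.8,0,0],[0,0,0,20.4,0,0,0],[0,0,0,0,0,0,0],[0,0,0,0,0,0,0]]'; python3 -m inch '[[0,0,0,0,0,0,0],[0,0,0,0,0,0,0]]';python3 -c "
from h import *
go(.4385,.1205,.0626,96.8)"
```

```text
time_s: 6.2
tool_pos: [0.5217, 0.1285, 0.187]
tool_rot: [[-0.993, -0.119, -0.002], [-0.119, 0.993, -0.0], [0.002, 0.0, -1.0]]
ft_force: [-0.2, -0.3, -0.8]
opening: 0.218
time_s: 6.7
tool_pos: [0.4386, 0.1202, 0.1881]
tool_rot: [[-0.993, -0.119, 0.0], [-0.119, 0.993, 0.0], [-0.0, 0.0, -1.0]]
ft_force: [0.4, 0.3, -0.7]
opening: 0.22
time_s: 6.9
tool_pos: [0.4393, 0.1202, 0.1881]
tool_rot: [[-0.993, -0.119, -0.0], [-0.119, 0.993, -0.0], [0.0, -0.0, -1.0]]
ft_force: [0.1, 0.4, -0.5]
opening: 0.219
t 6.9 pos [0.4393 0.1202 0.1881] F [ 0.1  0.4 -0.5] op 0.219 rot needed [-0.   -0.    0.02] shift tool now [  0.7   0.4 125.5] shift in target axes [  0.7   0.3 125.5]
```

```bash
python3 -m inch '[[0,0,0,1.5,0.3,25,0],[0,0,0,0,0,30,0],[0,0,0,0,0,30,0],[0,0,0,0,0,20,0],[0,0,0,0,0,0,0]]';python3 -m inch '[[0,0,0,0,0,0,0],[0,0,0,0,0,0,0]]';python3 -c "
from h import *
snap('side','side3')
im=load('side3')['img'][160:300,200:400]; cv2.imwrite('pics/s3.png',cv2.resize(im,(800,560))[:,:,::-1])
go(.4370,.1205,.0626,96.8)"
```

```text
time_s: 7.4
tool_pos: [0.4355, 0.1201, 0.081]
tool_rot: [[-0.993, -0.119, -0.005], [-0.119, 0.993, -0.001], [0.005, 0.0, -1.0]]
ft_force: [-0.7, 0.0, 0.6]
opening: 0.224
time_s: 7.6
tool_pos: [0.4381, 0.1205, 0.0843]
tool_rot: [[-0.993, -0.119, 0.002], [-0.119, 0.993, 0.0], [-0.002, -0.0, -1.0]]
ft_force: [0.2, 0.7, -0.5]
opening: 0.224
t 7.65 pos [0.4382 0.1205 0.0844] F [0.5 0.7 0.4] op 0.224 rot needed [-0.    0.12  0.03] shift tool now [ 1.2  0.2 21.8] shift in target axes [ 1.2  0.2 21.8]
```

View pics/s3.png

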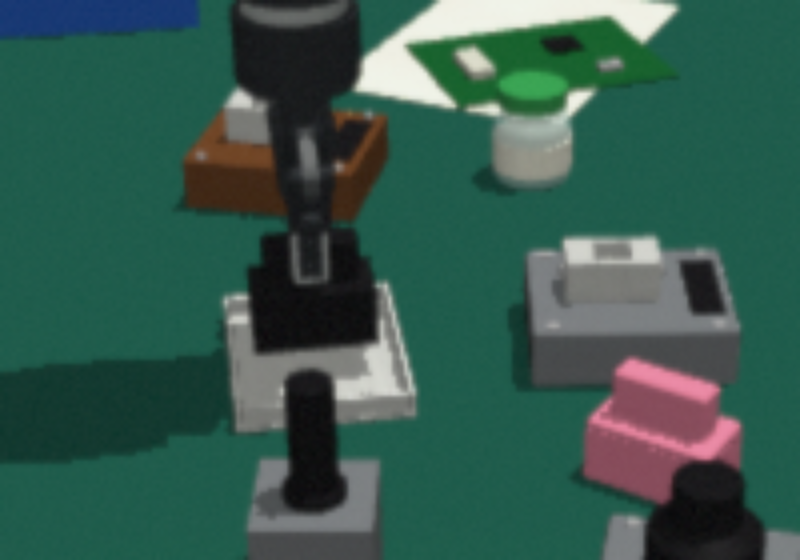

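The cap hangs over the middle of the tray, between its walls. I'll lower it slowly.

```bash
python3 -m inch '[[0,0,0,1,0,6,0],[0,0,0,0,0,6,0],[0,0,0,0,0,4,0],[0,0,0,0,0,2,0],[0,0,0,0,0,1,0]]';python3 -m inch '[[0,0,0,0,0,1,0],[0,0,0,0,0,1,0],[0,0,0,0,0,0,0],[0,0,0,0,0,0,0]]';python3 -c "
from h import *
go(.4370,.1205,.0626,96.8)"
```

```text
time_s: 8.15
tool_pos: [0.4359, 0.1202, 0.064]
tool_rot: [[-0.993, -0.119, -0.0], [-0.119, 0.993, -0.0], [0.0, 0.0, -1.0]]
ft_force: [0.5, -0.3, -0.5]
opening: 0.224
time_s: 8.55
tool_pos: [0.4362, 0.1203, 0.0625]
tool_rot: [[-0.993, -0.119, 0.0], [-0.119, 0.993, 0.0], [-0.0, 0.0, -1.0]]
ft_force: [-1.3, -0.3, 4.2]
opening: 0.223
t 8.55 pos [0.4362 0.1203 0.0625] F [-1.3 -0.3  4.2] op 0.223 rot needed [0.   0.02 0.03] shift tool now [-0.8  0.1 -0.1] shift in target axes [-0.8  0.1 -0.1]
```

Contact comes at the expected height (4 N up). I'll release and rise.

```bash
python3 -m inch '[[0,0,0,0,0,0,50],[0,0,0,0,0,0,60],[0,0,0,0,0,0,60],[0,0,0,0,0,0,60],[0,0,0,0,0,-8,60]]';python3 -m inch '[[0,0,0,0,0,-30,60],[0,0,0,0,0,-45,60],[0,0,0,0,0,-45,60],[0,0,0,0,0,0,60],[0,0,0,0,0,0,60]]';python3 -c "
from h import *
snap('side','side4');c=snap('top','top4')
im=load('side4')['img'][160:300,200:400]; cv2.imwrite('pics/s4.png',cv2.resize(im,(800,560))[:,:,::-1])
im=c['img'][150:300,220:420]; cv2.imwrite('pics/t4.png',cv2.resize(im,(800,600))[:,:,::-1])
go(.4482,-.1092,.2,96.8)"
```

```text
time_s: 9.05
tool_pos: [0.4354, 0.1201, 0.0699]
tool_rot: [[-0.993, -0.119, -0.002], [-0.119, 0.993, -0.0], [0.002, 0.0, -1.0]]
ft_force: [-0.5, 0.8, 0.0]
opening: 0.597
time_s: 9.55
tool_pos: [0.4368, 0.1203, 0.1916]
tool_rot: [[-0.993, -0.119, 0.003], [-0.119, 0.993, 0.0], [-0.003, -0.0, -1.0]]
ft_force: [-0.1, 0.6, -0.7]
opening: 0.601
t 9.65 pos [0.4354 0.1202 0.1897] F [-0.2 -0.8 -0.5] op 0.599 rot needed [ 0.   -0.08  0.02] shift tool now [  14.5 -229.2  -10.3] shift in target axes [  14.4 -229.3  -10.3]
```

View pics/s4.png

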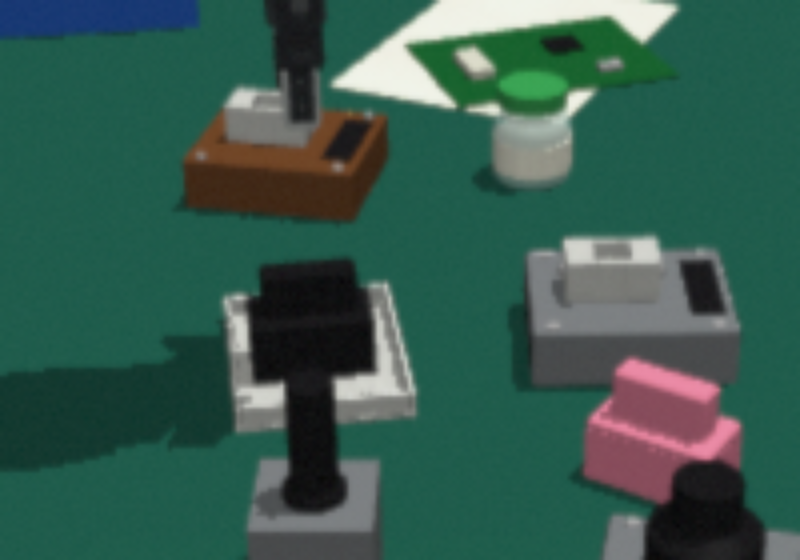

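View pics/t4.png

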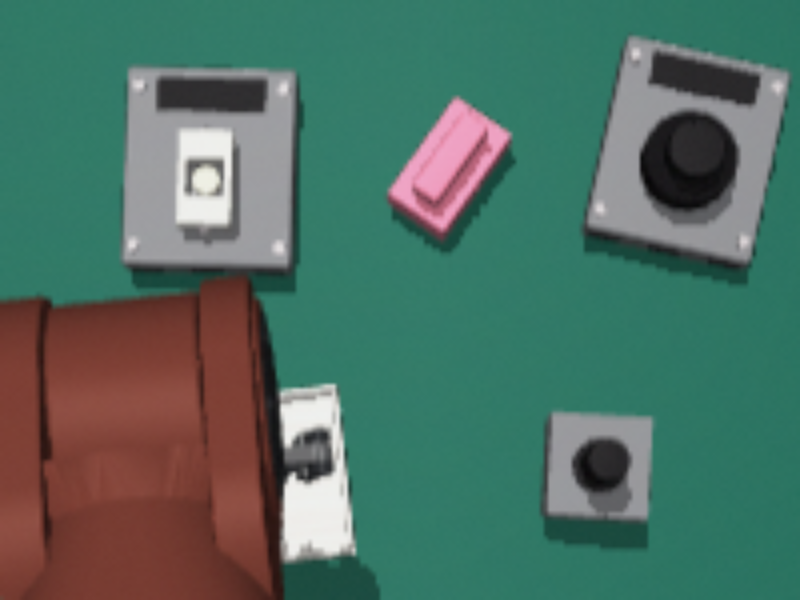

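The cap stands upright in the tray. The bare collar with its well is at crop (205,178), which is top-image pixel (271,194). The brown box and the jar are undisturbed. Next I'll measure the well and go to the stylus.

```bash
python3 -m inch '[[0,0,0,0,-30,-10,75],[0,0,0,3,-40,0,75],[0,0,0,4,-40,0,75],[0,0,0,4,-40,0,75],[0,0,0,3.5,-40,0,75]]';python3 -m inch '[[0,0,0,0,-39.3,0,75],[0,0,0,0,0,0,75],[0,0,0,0,0,0,75],[0,0,0,0,0,0,75]]';python3 -c "
from h import *
snap('side','side5')
im=load('side5')['img'][160:300,200:400]; cv2.imwrite('pics/s5.png',cv2.resize(im,(800,560))[:,:,::-1])
go(.4482,-.1092,.102,96.8)
c=load('top4');P=cloud(c)
b=np.zeros((480,640),bool);b[175:212,258:285]=1
m=b&(P[...,2]>.062)&(P[...,2]<.075); q=P[m]; print('collar',len(q),cv2.minAreaRect((q[:,:2]*1000).astype(np.float32)))
hsv=cv2.cvtColor(c['img'],cv2.COLOR_RGB2HSV)
# well: pixel below rim within collar
m=b&(P[...,2]>.045)&(P[...,2]<.0605)
print(np.argwhere(m).mean(0),P[m].mean(0),m.sum())
g=cv2.cvtColor(c['img'],cv2.COLOR_RGB2GRAY); print(g[184:205,262:281])
"
```

```text
time_s: 10.15
tool_pos: [0.4431, -0.0714, 0.199]
tool_rot: [[-0.993, -0.119, -0.002], [-0.119, 0.993, 0.001], [0.002, 0.001, -1.0]]
ft_force: [0.7, 0.3, 0.7]
opening: 0.752
time_s: 10.55
tool_pos: [0.4482, -0.1082, 0.1994]
tool_rot: [[-0.993, -0.119, -0.002], [-0.119, 0.993, 0.001], [0.002, 0.001, -1.0]]
ft_force: [-0.1, 0.7, -0.2]
opening: 0.751
t 10.6 pos [ 0.4484 -0.1081  0.1997] F [-0.7 -0.3  0.1] op 0.75 rot needed [ 0.06 -0.08  0.09] shift tool now [ 0.2 -1.2 97.7] shift in target axes [ 0.3 -1.1 97.7]
collar 232 ((629.971923828125, 141.39761352539062), (62.02678680419922, 33.61204147338867), 0.8224017024040222)
[194.10714286 271.32857143] [0.63189093 0.14066965 0.05109337] 140
[[157 158 183 238 238 238 239 238 238 238 238 238 239 238 238 238 140 157
  158]
 [158 158 183 238 238 239 238 238 238 239 238 238 238 238 238 237 124 158
  158]
 [158 159 184 238 238 238 238 239 238 238 239 238 239 238 238 237 122 124
  159]
 [158 159 184 238 238 238 238 239 238 239 238 238 239 238 238 238  98  97
  158]
 [159 158 185 239 238 238 238 238 238 238 238 238 238 238 239 237  80  97
  158]
 [
[... 594 characters left out ...]
 238 237 237 237 237 159 140 238 208  84  97
  157]
 [158 159 224 237 122  93 173 189 223 238 228 196 102 137 238 207  85  97
  158]
 [157 160 225 238 183 147 190 161 188 207 173 139 121 162 238 207  87  97
  158]
 [157 159 225 238 231 223 229 224 224 224 217 217 218 224 238 208  88  96
  157]
 [157 160 225 238 238 238 238 238 238 238 238 238 238 238 238 208  88  97
  158]
 [157 159 225 238 238 239 238 238 238 238 238 238 238 238 238 208  89  98
  158]
 [158 160 225 238 238 238 238 238 238 238 238 238 238 238 238 183  88  97
  158]
 [158 160 225 238 238 238 238 238 238 239 238 238 239 239 237 166  88  99
  157]
 [158 159 234 238 239 238 238 238 238 238 238 238 238 238 238 166  91  98
  158]]
```

View pics/s5.png

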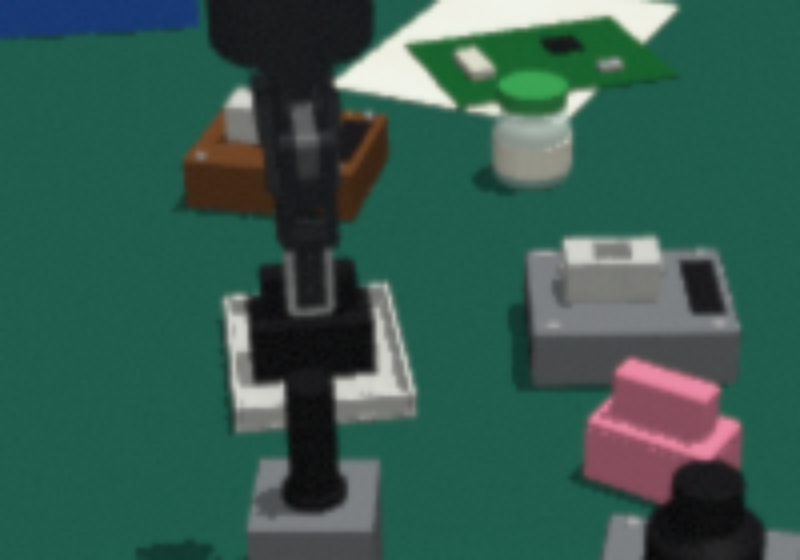

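The gripper is above the stylus with the jaws straddling it. I'll descend and grip.

```bash
python3 -m inch '[[0,0,0,0,-1,25,75],[0,0,0,0,0,25,75],[0,0,0,0,0,20,75],[0,0,0,0,0,16,75],[0,0,0,0,0,10,75]]' 60;python3 -m inch '[[0,0,0,0,0,0,75],[0,0,0,0,0,0,75]]';python3 -c "
from h import *
go(.4482,-.1092,.102,96.8)"
```

```text
time_s: 11.1
tool_pos: [0.4483, -0.1088, 0.1031]
tool_rot: [[-0.993, -0.121, -0.002], [-0.121, 0.993, 0.001], [0.002, 0.001, -1.0]]
ft_force: [0.6, -0.8, -0.2]
opening: 0.75
time_s: 11.3
tool_pos: [0.4493, -0.1098, 0.1047]
tool_rot: [[-0.993, -0.12, 0.0], [-0.12, 0.993, -0.0], [-0.0, -0.0, -1.0]]
ft_force: [0.6, -0.1, 0.6]
opening: 0.748
t 11.3 pos [ 0.4493 -0.1098  0.1047] F [ 0.6 -0.1  0.6] op 0.748 rot needed [-0.    0.01  0.07] shift tool now [1.  0.7 2.7] shift in target axes [1.  0.7 2.7]
```

```bash
python3 -m inch '[[0,0,0,0.9,0.7,2.5,75],[0,0,0,0,0,0,75],[0,0,0,0,0,0,45],[0,0,0,0,0,0,0],[0,0,0,0,0,0,0]]' 60;python3 -m inch '[[0,0,0,0,0,0,0],[0,0,0,0,0,0,0],[0,0,0,0,0,0,0]]';python3 -c "
from h import *
go(.4482,-.1092,.102,96.8)"
```

```text
time_s: 11.8
tool_pos: [0.4483, -0.1096, 0.1021]
tool_rot: [[-0.993, -0.119, 0.0], [-0.119, 0.993, -0.0], [-0.0, -0.0, -1.0]]
ft_force: [-0.4, 0.0, 4.3]
opening: 0.287
time_s: 12.1
tool_pos: [0.4483, -0.1097, 0.1021]
tool_rot: [[-0.993, -0.119, 0.0], [-0.119, 0.993, -0.0], [-0.0, -0.0, -1.0]]
ft_force: [-1.6, -0.2, 6.6]
opening: 0.291
t 12.1 pos [ 0.4483 -0.1097  0.1021] F [-1.6 -0.2  6.6] op 0.291 rot needed [-0.02  0.02  0.02] shift tool now [0.  0.5 0.1] shift in target axes [0.  0.5 0.1]
```

It is gripped at 25 mm, with the tip 95 mm below the TCP. I'll lift and look.

```bash
python3 -m inch '[[0,0,0,0,0,-5,0],[0,0,0,0,0,-15,0],[0,0,0,0,0,-30,0],[0,0,0,0,0,-40,0],[0,0,0,0,0,-40,0]]';python3 -m inch '[[0,0,0,0,0,-18,0],[0,0,0,0,0,0,0],[0,0,0,0,0,0,0],[0,0,0,0,0,0,0]]';python3 -c "
from h import *
snap('side','side6')
im=load('side6')['img'][160:310,200:400]; cv2.imwrite('pics/s6.png',cv2.resize(im,(800,600))[:,:,::-1])
go(.6305,.141,.25,96.8)"
```

```text
time_s: 12.6
tool_pos: [0.4475, -0.1093, 0.2331]
tool_rot: [[-0.993, -0.119, -0.001], [-0.119, 0.993, 0.0], [0.001, 0.001, -1.0]]
ft_force: [1.3, -0.5, -1.0]
opening: 0.29
time_s: 13.0
tool_pos: [0.4473, -0.1093, 0.2485]
tool_rot: [[-0.993, -0.119, -0.002], [-0.119, 0.993, 0.001], [0.002, 0.001, -1.0]]
ft_force: [-0.1, -0.1, -1.5]
opening: 0.291
t 13.05 pos [ 0.4473 -0.1093  0.2485] F [ 0.4 -0.4 -1.3] op 0.285 rot needed [ 0.07 -0.12  0.03] shift tool now [-211.6  226.7   -1.7] shift in target axes [-211.5  226.8   -1.5]
```

View pics/s6.png

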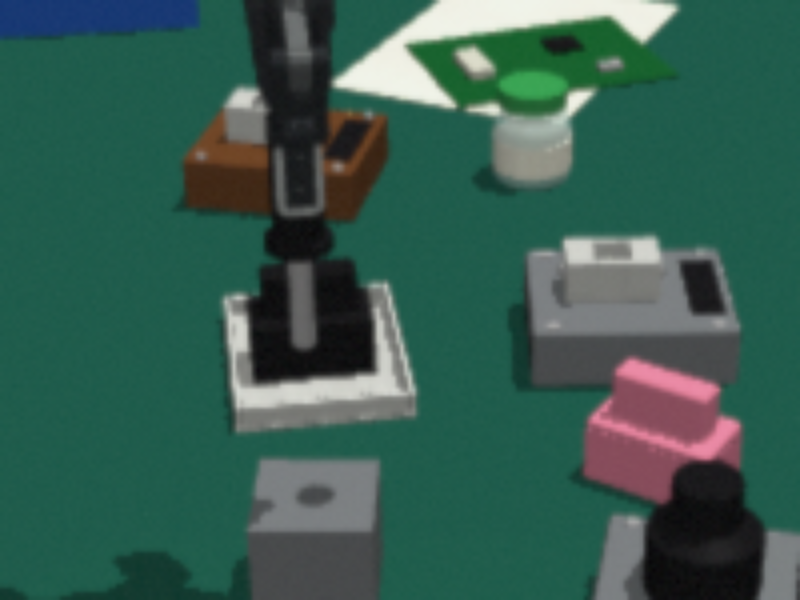

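The stylus hangs upright in the jaws (tip at crop 305,345). I'll go over the well.

```bash
python3 -m inch '[[0,0,0,-15,16,0,0],[0,0,0,-24,26,0,0],[0,0,0,-25,27,0,0],[0,0,0,-25,27,0,0],[0,0,0,-25,27,0,0]]';python3 -m inch '[[0,0,0,-25,27,0,0],[0,0,0,-25,27,0,0],[0,0,0,-25,27,0,0],[0,0,0,-22.6,22.7,0,0],[0,0,0,0,0,0,0]]';python3 -m inch '[[0,0,0,0,0,0,0],[0,0,0,0,0,0,0],[0,0,0,0,0,0,0]]';python3 -c "
from h import *
go(.6305,.141,.18,96.8)"
```

```text
time_s: 13.55
tool_pos: [0.5468, 0.0274, 0.2485]
tool_rot: [[-0.993, -0.119, -0.002], [-0.119, 0.993, 0.0], [0.002, 0.0, -1.0]]
ft_force: [0.3, -0.8, -0.8]
opening: 0.29
time_s: 14.05
tool_pos: [0.6322, 0.1437, 0.2473]
tool_rot: [[-0.993, -0.122, -0.002], [-0.122, 0.993, 0.001], [0.002, 0.001, -1.0]]
ft_force: [-1.1, -0.3, -1.7]
opening: 0.287
time_s: 14.35
tool_pos: [0.6308, 0.1399, 0.2497]
tool_rot: [[-0.993, -0.118, -0.001], [-0.118, 0.993, -0.0], [0.001, -0.0, -1.0]]
ft_force: [0.6, 0.7, -0.5]
opening: 0.292
t 14.35 pos [0.6308 0.1399 0.2497] F [ 0.6  0.7 -0.5] op 0.292 rot needed [-0.   -0.04 -0.03] shift tool now [ 0.1  1.2 69.7] shift in target axes [ 0.1  1.2 69.7]
```

```bash
python3 -m inch '[[0,0,0,0,1.1,20,0],[0,0,0,0,0,25,0],[0,0,0,0,0,15,0],[0,0,0,0,0,9,0],[0,0,0,0,0,0,0]]';python3 -m inch '[[0,0,0,0,0,0,0],[0,0,0,0,0,0,0],[0,0,0,0,0,0,0]]';python3 -c "
from h import *
go(.6305,.141,.153,96.8)
c=snap('side','side7');t=snap('top','top7')
im=c['img'][170:270,320:420]; cv2.imwrite('pics/s7.png',cv2.resize(im,(600,600))[:,:,::-1])
im=t['img'][150:250,220:320]; cv2.imwrite('pics/t7.png',cv2.resize(im,(600,600))[:,:,::-1])
"
```

```text
time_s: 14.85
tool_pos: [0.6303, 0.1412, 0.18]
tool_rot: [[-0.993, -0.118, -0.002], [-0.118, 0.993, -0.0], [0.002, -0.0, -1.0]]
ft_force: [-0.2, -0.5, -0.5]
opening: 0.289
time_s: 15.15
tool_pos: [0.6316, 0.1418, 0.1818]
tool_rot: [[-0.993, -0.119, 0.002], [-0.119, 0.993, 0.0], [-0.002, -0.0, -1.0]]
ft_force: [0.5, 0.1, -0.1]
opening: 0.289
t 15.15 pos [0.6316 0.1418 0.1818] F [ 0.5  0.1 -0.1] op 0.289 rot needed [-0.    0.09  0.02] shift tool now [ 1.3 -0.6 28.8] shift in target axes [ 1.2 -0.6 28.8]
```

View pics/s7.png

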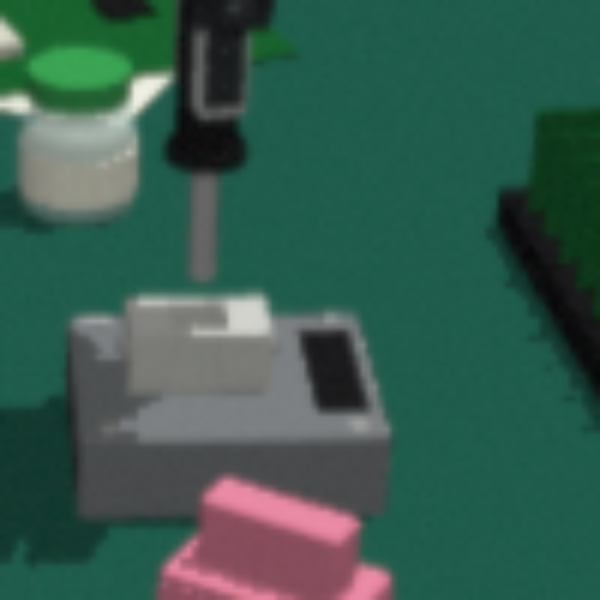

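View pics/t7.png

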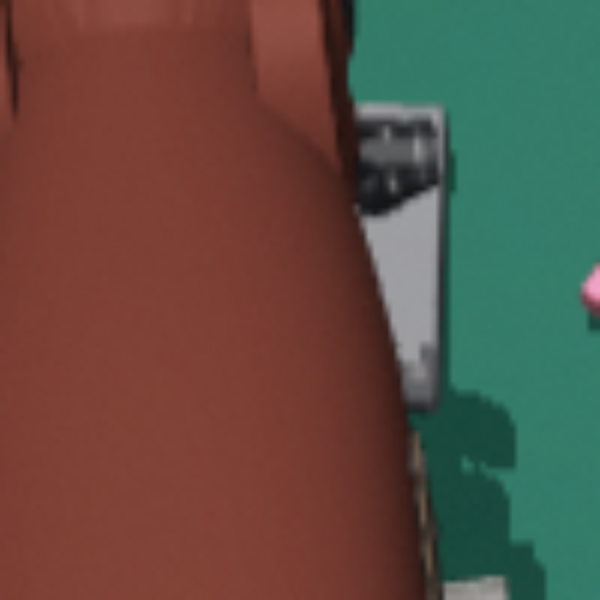

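The tip (crop 203,280) is above the collar's centre (about 200,318). I'll go down into the well and press.

```bash
python3 -m inch '[[0,0,0,1.1,-0.6,6,0],[0,0,0,0,0,7,0],[0,0,0,0,0,5,0],[0,0,0,0,0,3,0],[0,0,0,0,0,0,0]]';python3 -m inch '[[0,0,0,0,0,3,0],[0,0,0,0,0,2,0],[0,0,0,0,0,0,0],[0,0,0,0,0,0,0]]';python3 -c "
from h import *
go(.6305,.141,.147,96.8)"
```

```text
time_s: 15.75
tool_pos: [0.6297, 0.141, 0.159]
tool_rot: [[-0.993, -0.119, -0.001], [-0.119, 0.993, -0.0], [0.001, 0.0, -1.0]]
ft_force: [0.2, -0.2, -0.5]
opening: 0.292
time_s: 16.15
tool_pos: [0.6301, 0.141, 0.1549]
tool_rot: [[-0.993, -0.119, 0.0], [-0.119, 0.993, 0.0], [-0.0, 0.0, -1.0]]
ft_force: [-0.2, -0.1, 0.1]
opening: 0.292
t 16.15 pos [0.6301 0.141  0.1549] F [-0.2 -0.1  0.1] op 0.292 rot needed [0.   0.   0.03] shift tool now [-0.4 -0.1  7.9] shift in target axes [-0.4 -0.1  7.9]
```

```bash
python3 -m inch '[[0,0,0,0,0,2,0],[0,0,0,0,0,2,0],[0,0,0,0,0,2,0],[0,0,0,0,0,0,0],[0,0,0,0,0,0,0]]';python3 -c "
from h import *
go(.6305,.141,.147,96.8)"; python3 -m inch '[[0,0,0,0,0,1.5,0],[0,0,0,0,0,0.8,0],[0,0,0,0,0,0,0],[0,0,0,0,0,0,0]]'
```

```text
time_s: 16.65
tool_pos: [0.6303, 0.1411, 0.1491]
tool_rot: [[-0.993, -0.119, 0.001], [-0.119, 0.993, 0.0], [-0.001, 0.0, -1.0]]
ft_force: [0.3, -1.0, 3.2]
opening: 0.292
t 16.65 pos [0.6303 0.1411 0.1491] F [ 0.3 -1.   3.2] op 0.292 rot needed [0.   0.04 0.03] shift tool now [-0.1 -0.1  2.1] shift in target axes [-0.2 -0.1  2.1]
time_s: 17.05
tool_pos: [0.6304, 0.1411, 0.147]
tool_rot: [[-0.993, -0.119, 0.001], [-0.119, 0.993, 0.0], [-0.001, 0.0, -1.0]]
ft_force: [0.2, -0.2, 6.1]
opening: 0.286
```

```bash
python3 -m inch '[[0,0,0,0,0,0.8,0],[0,0,0,0,0,0,0],[0,0,0,0,0,0,0]]'; python3 -m inch '[[0,0,0,0,0,0.7,0],[0,0,0,0,0,0,0],[0,0,0,0,0,0,0]]'
```

```text
time_s: 17.35
tool_pos: [0.6306, 0.1411, 0.1469]
tool_rot: [[-0.993, -0.119, 0.002], [-0.119, 0.993, 0.0], [-0.002, -0.0, -1.0]]
ft_force: [-1.5, -0.2, 11.3]
opening: 0.288
time_s: 17.65
tool_pos: [0.6308, 0.1411, 0.1468]
tool_rot: [[-0.993, -0.119, 0.003], [-0.119, 0.993, 0.0], [-0.003, -0.0, -1.0]]
ft_force: [-2.6, 0.3, 15.1]
opening: 0.288
```

It has bottomed out: 15 N and no further travel. I'll rise and go back to the stand.

```bash
python3 -m inch '[[0,0,0,0,0,-4,0],[0,0,0,0,0,-6,0],[0,0,0,0,0,-15,0],[0,0,0,0,0,-25,0],[0,0,0,0,0,-30,0]]';python3 -m inch '[[0,0,0,0,0,-25,0],[0,0,0,0,0,0,0],[0,0,0,0,0,0,0],[0,0,0,0,0,0,0]]';python3 -c "
from h import *
go(.4483,-.1094,.25,96.8)"
```

```text
time_s: 18.15
tool_pos: [0.6289, 0.1409, 0.2244]
tool_rot: [[-0.993, -0.119, -0.003], [-0.119, 0.993, -0.0], [0.003, 0.0, -1.0]]
ft_force: [0.5, 0.4, -1.2]
opening: 0.289
time_s: 18.55
tool_pos: [0.6293, 0.1409, 0.2485]
tool_rot: [[-0.993, -0.119, -0.003], [-0.119, 0.993, -0.0], [0.003, 0.0, -1.0]]
ft_force: [0.5, 0.5, -1.7]
opening: 0.287
t 18.55 pos [0.6293 0.1409 0.2485] F [ 0.5  0.5 -1.7] op 0.287 rot needed [ 0.   -0.15  0.02] shift tool now [ 209.5 -227.    -1. ] shift in target axes [ 209.4 -227.1   -1.5]
```

```bash
python3 -m inch '[[0,0,0,15,-16,0,0],[0,0,0,25,-27,0,0],[0,0,0,25,-27,0,0],[0,0,0,25,-27,0,0],[0,0,0,25,-27,0,0]]';python3 -m inch '[[0,0,0,25,-27,0,0],[0,0,0,25,-27,0,0],[0,0,0,25,-27,0,0],[0,0,0,19.4,-22,0,0],[0,0,0,0,0,0,0]]';python3 -m inch '[[0,0,0,0,0,0,0],[0,0,0,0,0,0,0],[0,0,0,0,0,0,0]]';python3 -c "
from h import *
c=snap('side','side8');t=snap('top','top8')
im=c['img'][180:320,200:340]; cv2.imwrite('pics/s8.png',cv2.resize(im,(600,600))[:,:,::-1])
im=t['img'][150:300,220:420]; cv2.imwrite('pics/t8.png',cv2.resize(im,(800,600))[:,:,::-1])
go(.4483,-.1095,.175,96.8)"
```

```text
time_s: 19.05
tool_pos: [0.5288, 0.0034, 0.2486]
tool_rot: [[-0.993, -0.119, -0.002], [-0.119, 0.993, 0.0], [0.002, 0.001, -1.0]]
ft_force: [0.1, 0.3, -0.3]
opening: 0.287
time_s: 19.55
tool_pos: [0.4468, -0.1111, 0.249]
tool_rot: [[-0.993, -0.116, -0.003], [-0.116, 0.993, 0.0], [0.003, 0.0, -1.0]]
ft_force: [-0.1, 0.7, -0.7]
opening: 0.281
time_s: 19.85
tool_pos: [0.4495, -0.1085, 0.2497]
tool_rot: [[-0.993, -0.12, -0.0], [-0.12, 0.993, 0.0], [0.0, 0.0, -1.0]]
ft_force: [0.8, 0.7, -0.7]
opening: 0.29
t 19.95 pos [ 0.4494 -0.1086  0.2498] F [-0.8  0.1 -1.3] op 0.287 rot needed [ 0.01 -0.02  0.1 ] shift tool now [ 1.2 -0.8 74.8] shift in target axes [ 1.2 -0.8 74.8]
```

View pics/s8.png

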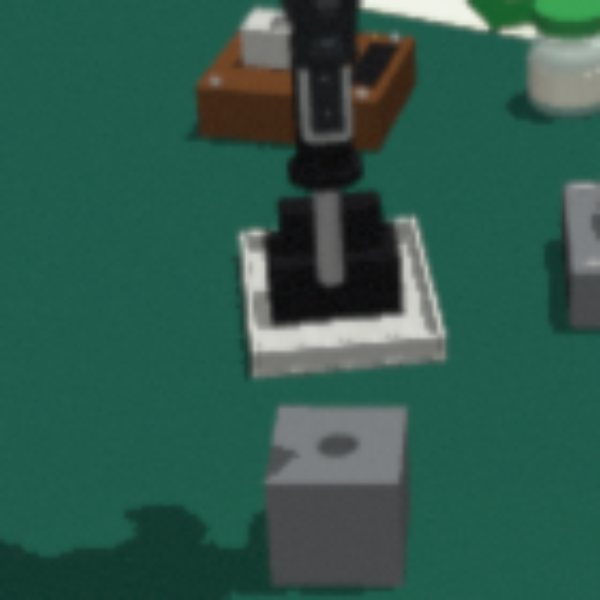

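View pics/t8.png

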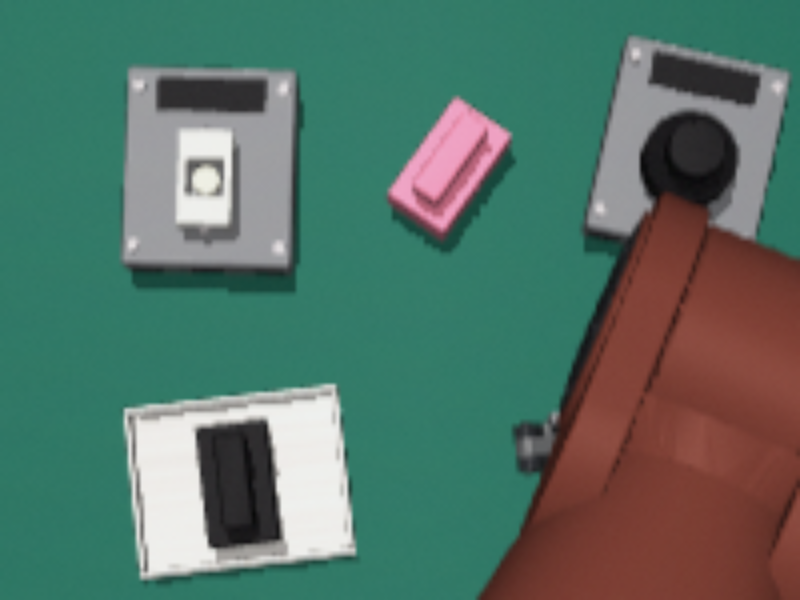

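The cap is flat in the tray, and the stylus is above its hole, about upright. I'll descend in two stages.

```bash
python3 -m inch '[[0,0,0,1.2,-0.9,15,0],[0,0,0,0,0,25,0],[0,0,0,0,0,25,0],[0,0,0,0,0,10,0],[0,0,0,0,0,0,0]]';python3 -m inch '[[0,0,0,0,0,0,0],[0,0,0,0,0,0,0],[0,0,0,0,0,0,0]]';python3 -c "
from h import *
c=snap('side','side9')
im=c['img'][200:320,220:340]; cv2.imwrite('pics/s9.png',cv2.resize(im,(600,600))[:,:,::-1])
go(.4483,-.1096,.102,96.8)"
```

```text
time_s: 20.45
tool_pos: [0.4474, -0.1097, 0.174]
tool_rot: [[-0.993, -0.119, -0.002], [-0.119, 0.993, 0.001], [0.002, 0.001, -1.0]]
ft_force: [-0.3, 1.0, -0.9]
opening: 0.29
time_s: 20.75
tool_pos: [0.4487, -0.1105, 0.1759]
tool_rot: [[-0.993, -0.119, 0.002], [-0.119, 0.993, -0.001], [-0.001, -0.001, -1.0]]
ft_force: [0.5, -0.4, -0.6]
opening: 0.289
t 20.8 pos [ 0.4486 -0.1105  0.1758] F [-0.   0.2 -1.7] op 0.285 rot needed [-0.04  0.07  0.03] shift tool now [ 0.3  1.  73.8] shift in target axes [ 0.2  0.9 73.8]
```

View pics/s9.png

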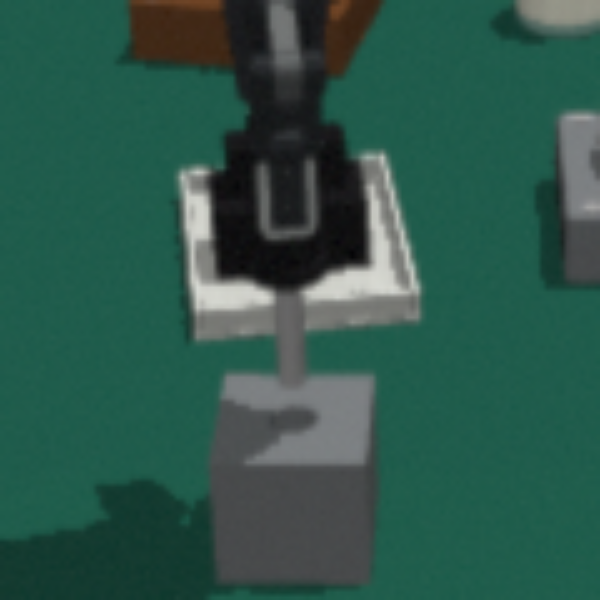

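```bash
python3 -c "
from h import *
c=load('side9'); M=np.linalg.inv(c['pose'])
def pr(p):
    q=M@np.r_[p,1]; return np.array([c['fx']*q[0]/q[2]+c['cx'],c['fy']*q[1]/q[2]+c['cy']])
for z in (.062,.081,.13): print(z,(pr([.4486,-.1095,z])-[220,200])*5)
g=cv2.cvtColor(c['img'],cv2.COLOR_RGB2GRAY).astype(int)
for v in (262,266,270,274,276): print(v,g[v,270:286])
g6=cv2.cvtColor(load('side6')['img'],cv2.COLOR_RGB2GRAY).astype(int)
for v in (281,282,283,284,285,286): print(v,g6[v,268:292])
"
```

```text
0.062 [292.07303816 420.64396175]
0.081 [290.0536292  382.90490583]
0.13 [284.66370139 282.17702394]
262 [124 124 122 120 114  99 100 102  99  96  96 116 118 119 119 120]
266 [128 115 112 115 112  97  98 102 101  96  91  95  88  86  82  80]
270 [ 72  72  74  72  73  81  97 102 101  94  84  77  73  72  71  71]
274 [ 91  90  87  87  86  84  98 102 101  97  90  87  88  87  87  88]
276 [128 127 128 127 126 117 103 103 102 100 105 120 126 128 127 126]
281 [128 126 128 127 127 126 125 119 112 102  95 100 100 108 115 124 126 127
 127 127 125 128 128 127]
282 [126 126 126 127 128 125 115  94  79  78  74  75  76  77  90 110 125 127
 126 126 127 129 128 127]
283 [127 127 127 127 127 121 100  77  74  73  73  75  73  71  74  96 125 126
 128 127 126 128 126 127]
284 [125 127 126 127 127 120  89  73  73  73  72  75  74  74  82 109 126 127
 128 127 127 128 127 128]
285 [116 127 127 126 127 124 105  86  79  77  79  80  84  93 107 124 126 126
 126 128 126 128 127 127]
286 [103 125 127 127 129 126 123 112 104  98  99 100 108 122 124 126 127 127
 126 128 127 128 127 127]
```

The hole's centre and the tip both agree with the projection of the axis to under 0.5 px. I'll insert.

```bash
python3 -m inch '[[0,0,0,0.2,0.8,10,0],[0,0,0,0,0,10,0],[0,0,0,0,0,10,0],[0,0,0,0,0,10,0],[0,0,0,0,0,10,0]]';python3 -m inch '[[0,0,0,0,0,8,0],[0,0,0,0,0,6,0],[0,0,0,0,0,3,0],[0,0,0,0,0,0,0],[0,0,0,0,0,0,0]]';python3 -c "
from h import *
go(.4483,-.1096,.102,96.8)"
```

```text
time_s: 21.3
tool_pos: [0.4475, -0.1094, 0.1238]
tool_rot: [[-0.993, -0.119, -0.001], [-0.119, 0.993, 0.0], [0.001, 0.0, -1.0]]
ft_force: [-0.3, -0.9, -1.0]
opening: 0.289
time_s: 21.8
tool_pos: [0.448, -0.1096, 0.1082]
tool_rot: [[-0.993, -0.119, 0.0], [-0.119, 0.993, -0.0], [-0.0, -0.0, -1.0]]
ft_force: [0.2, 0.2, -0.8]
opening: 0.288
t 21.8 pos [ 0.448  -0.1096  0.1082] F [ 0.2  0.2 -0.8] op 0.288 rot needed [-0.01  0.02  0.03] shift tool now [-0.3 -0.   6.2] shift in target axes [-0.3 -0.   6.2]
```

```bash
python3 -m inch '[[0,0,0,0,0,2,0],[0,0,0,0,0,2,0],[0,0,0,0,0,1.5,0],[0,0,0,0,0,0,0],[0,0,0,0,0,0,0]]'; python3 -m inch '[[0,0,0,0,0,0.7,0],[0,0,0,0,0,0,0],[0,0,0,0,0,0,0]]'
```

```text
time_s: 22.3
tool_pos: [0.4477, -0.1095, 0.1025]
tool_rot: [[-0.993, -0.119, -0.0], [-0.119, 0.993, 0.0], [0.0, 0.0, -1.0]]
ft_force: [-0.2, -0.2, -1.2]
opening: 0.29
time_s: 22.6
tool_pos: [0.4479, -0.1095, 0.1021]
tool_rot: [[-0.993, -0.119, 0.0], [-0.119, 0.993, -0.0], [-0.0, -0.0, -1.0]]
ft_force: [-1.7, 0.5, 5.6]
opening: 0.293
```

Contact comes at TCP height 0.1021 m, the same as at pick-up, so the stylus is fully down. I'll release, rise and check.

```bash
python3 -m inch '[[0,0,0,0,0,0,40],[0,0,0,0,0,0,60],[0,0,0,0,0,0,70],[0,0,0,0,0,0,70],[0,0,0,0,0,-8,70]]';python3 -m inch '[[0,0,0,0,0,-30,70],[0,0,0,0,0,-45,70],[0,0,0,0,0,-45,70],[0,0,0,40,0,0,70],[0,0,0,40,-30,0,70]]';python3 -m inch '[[0,0,0,0,-45,0,70],[0,0,0,0,-45,0,70],[0,0,0,0,-45,0,70],[0,0,0,0,0,0,70],[0,0,0,0,0,0,70]]';python3 - <<'E'
from h import *
go(.4483,-.1096,.2,96.8)
c=snap('top','topF');s=snap('side','sideF')
cv2.imwrite('pics/tF.png',cv2.resize(c['img'][150:300,220:420],(800,600))[:,:,::-1])
cv2.imwrite('pics/sF.png',cv2.resize(s['img'][170:320,220:420],(800,600))[:,:,::-1])
P=cloud(c)
def reg(name,box,zlo,zhi):
    x0,x1,y0,y1=box; m=np.zeros((480,640),bool); m[y0:y1,x0:x1]=1
    m&=(P[...,2]>zlo)&(P[...,2]<zhi)&(c['depth']>0)
    q=P[m]; r=cv2.minAreaRect((q[:,:2]*1000).astype(np.float32)); print(name,len(q),q.mean(0).round(4),np.round(r[0],1),np.round(r[1],1),round(r[2],1))
reg('fin',(245,315,240,300),.066,.09); reg('stylustop',(350,390,245,290),.126,.15)
reg('button',(267,275,190,198),.045,.0605)
reg('jar',(155,190,190,230),.06,.1); reg('spool',(455,495,220,260),.03,.06); reg('round',(360,420,155,220),.09,.12)
a=np.radians(6.7); d=np.array([.437,.1205])
E
```

```text
time_s: 23.1
tool_pos: [0.4471, -0.1092, 0.1093]
tool_rot: [[-0.993, -0.119, -0.002], [-0.119, 0.993, 0.001], [0.002, 0.001, -1.0]]
ft_force: [0.5, -0.8, 0.2]
opening: 0.698
time_s: 23.6
tool_pos: [0.372, -0.1478, 0.2317]
tool_rot: [[-0.992, -0.123, 0.003], [-0.123, 0.992, -0.001], [-0.003, -0.001, -1.0]]
ft_force: [-0.8, -0.5, -0.4]
opening: 0.701
time_s: 24.1
tool_pos: [0.3876, -0.2834, 0.2299]
tool_rot: [[-0.993, -0.117, -0.0], [-0.117, 0.993, 0.001], [0.0, 0.001, -1.0]]
ft_force: [0.2, 0.7, -1.0]
opening: 0.703
t 24.1 pos [ 0.3876 -0.2834  0.2299] F [ 0.2  0.7 -1. ] op 0.703 rot needed [ 0.03 -0.02 -0.08] shift tool now [-80.6 165.5  29.9] shift in target axes [-80.8 165.4  29.9]
fin 189 [0.4374 0.1202 0.0733] [437.8 120.3] [59.7 20.4] 6.5
stylustop 92 [ 0.4478 -0.1093  0.1317] [ 447.9 -108.8] [24.6 23.6] 62.0
button 33 [0.6321 0.1415 0.0555] [633.2 142.8] [20.7 18.4] 0.7
jar 366 [0.5967 0.3939 0.0748] [597.6 394.5] [51.9 52.3] 73.1
spool 479 [ 0.5186 -0.3844  0.046 ] [ 518.8 -384.7] [61.5 62.6] 29.6
round 175 [ 0.6416 -0.1665  0.1055] [ 642.1 -166.1] [34.4 34.2] 5.9
```

View pics/tF.png

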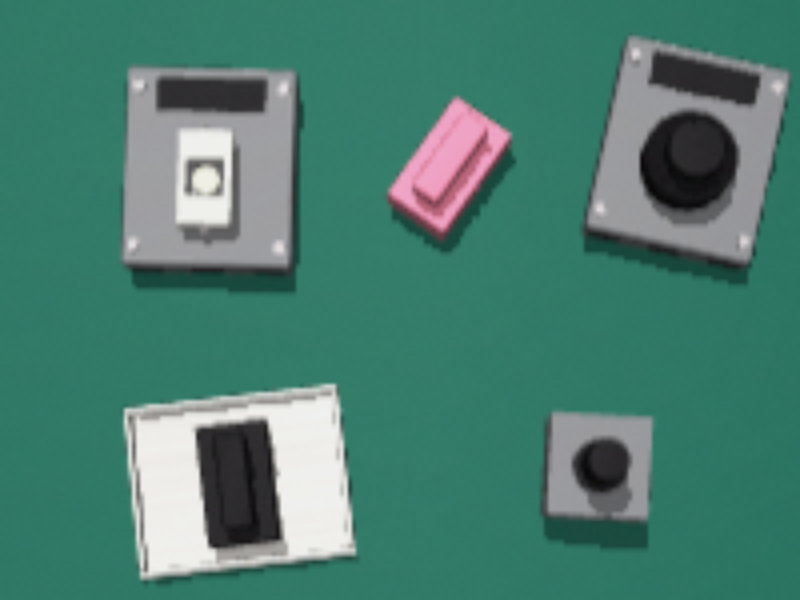

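View pics/sF.png

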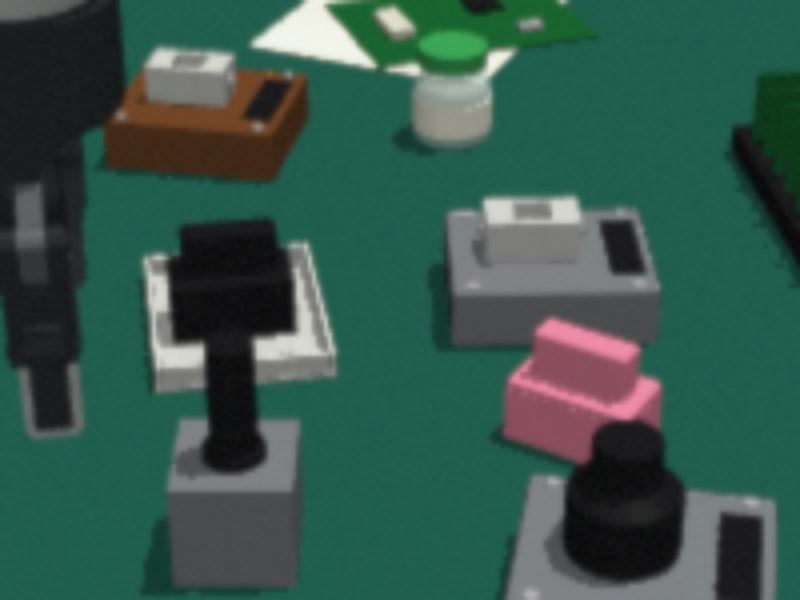

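The cap sits flat in the tray (fin top 73 mm) at crop (238,485), and the stylus is upright in the stand at (604,465). The button is back up at (205,178), the round cap is seated, and the gripper is clear of everything. I'll hand in.

```bash
python3 -c "
from h import *
print(ticket.close_job())"
```

```text
the job is handed in; nothing more can be done
None
```

The job is handed in at about 24 s, with every step carried out. No verdict was reported, so what follows is from my own measurements.

- **Cap:** I pulled the finned cap straight up off the grey tester and set it in the tray. It stands fin up, centred to within 2 mm, with its fin top at 73 mm, which is what a cap flat on the tray floor gives.
- **Button:** I pressed it with the stylus until it bottomed out, at about 15 N with no further travel. In the last top view it looks the same as before the press. The depth patch there averaged 55.5 mm, not the nominal 58 mm. That patch includes darker pixels from the well around the button, so it can't confirm the spring-back to the millimetre.
- **Stylus:** It is back in its stand. Contact came at the same TCP height as at pick-up (0.1021 m), and its top is within 1 mm of where it started.
- **Bystanders:** The round cap's top is still at about 106 mm. The jar and spool moved less than 1 mm by the camera, and the gripper is clear of everything.

No other check failed or disagreed.

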